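# Load a cell into the spring-contact tester

## Task

Take the orange cell from the rack and load it into the cell tester: press its plain flat end against the coil spring, roll the end with the metal post down past the yellow retaining lip and let the spring push it home, so that the cell lies level on its rods with the post caught under the lip. Be gentle: do not ram the spring against its stop or lean hard on the lip, and leave the other two cells lying in the rack.

Things in the scene. Friction and masses are not known exactly. Their poses are not given: they have to be found in the camera images.
- orange_cell: The cell to load: orange cylinder, 26 mm diameter, 65 mm long, 70 to 140 g, black band near one end, where a steel post (11 mm diameter) stands out 6 mm. Origin: centre of the barrel, on its axis; x axis towards the post: flat end at x = -32.5 mm, post's tip at +38.5 mm. May be rolled about x. Starts level in any of the rack's three places, post to the rack's +x.
- orange_cell_post (a point): Centre of the tip of the orange cell's post.
- white_cell: A white cell of the same size and axes in another place of the rack; it stays there.
- green_cell: A green cell of the same size and axes in another place of the rack; it stays there.
- rack: Fixed grey rack, 104 (x) by 196 mm (y), base 8 mm thick, end walls 26 mm high. Origin: centre of its underside. Places at y = -66, 0, 66 mm: short rods along x under a cell's two ends carry it, its axis 34 mm above the table. 40 mm are free between cells for a finger. Grip a cell across its diameter from above, at its middle: there (18 mm either way) it is free down to the base.
- tester: Cell tester with a fixed black base 8 mm thick and a white display box (64 to 126 mm in x, 34 high, 90 wide). Origin: on the table, 12 mm to +x of seat; x runs from spring to lip, roughly away from the robot. On the base stands the grey bay: spring, rods under the cell's ends, lipped contact block. The bay is clamped 2 to 22 mm to +x of its zero mark; not measured: find it by feel or sight.
- seat (a point): Centre of a loaded cell, 36 mm above the table, for the bay at its zero mark; the true place is 2 to 22 mm further to the tester's +x (its axes), same y and z. Loaded, the cell's x lies along the tester's x. The cell's middle (18 mm either way) is free for fingers down to the base. While held, never press the cell against the tester with over 22 N in all.
- spring_end (a point): Front of the spring's slightly domed brass button (14 mm diameter, on the cell's axis, 27.5 mm to -x of the seat) when free; for the bay at zero (true: 2 to 22 mm to +x). It yields to -x by 12 mm, then a hard stop. 0.8 N per mm, no preload: 4 N with the cell loaded, 7.6 N where the post just clears the lip, 9.6 N at the stop. Behind: spring housing, 46 to 74 mm from the seat, 48 high.
- lip_edge (a point): Upper free edge of the yellow lip, 46.5 mm high, 34 mm to +x of the seat; for the bay at zero (true: 2 to 22 mm to +x). The lip is 3 mm thick, 20 wide and stands 4.5 mm out of the contact block's face (38.5 mm from the seat; block 10 mm thick, 22 wide), its underside 7.5 mm above a loaded cell's axis. The post goes down in front of its edge, then slides under it until its tip meets the face.

How it is judged:
By the outcome, as a careful person would: the job done as asked, in the order asked, and still so for the second after the job is handed in, with the robot touching nothing.
It also fails if it takes over 72 s, if anything falls off the work surface, if the arm or the gripper's body presses on something with over 40 N, if the wrist force passes 120 N, or if a joint passes its speed limit or range.

## Robot

A 6-joint arm with a two-finger parallel gripper is mounted at the origin on the work surface. World frame = base frame: x ahead of the robot, y to its left, z up, the work surface at z = 0. Lengths are in mm, angles in degrees, forces in N, time in s.
With the tool pointing down it reaches from about 350 to 975 mm from the base axis. Payload 17.4 kg.
Tool frame: the origin (TCP) lies between the finger pads; the fingertips stand nose_length ahead of it and the grasp point (between the pads) lies 3 mm ahead of it (nose_length is the distance from the TCP to the fingertips, in mm); z points along the fingers, y is the direction in which the jaws open and shut (so a half turn about z gives the same grasp; the last joint's range is limited). The gripper opens to 85 mm and grips with 20 to 120 N. Pads are 22 mm wide; open, the fingers measure 114 mm over their backs; the gripper's body (76 mm by 85 mm) begins 54 mm behind the grasp point. The pads swing forward as they close: fully open they stand 13 mm farther back than shut.
Start: joints at [67.449, 6.646, 82.598, -0, 90.757, -2.166], TCP at [235.138, 632.726, 253.303] pointing down, gripper open.
Joint ranges: [-162.19, 162.19], [-47.58, 125.68], [4.15, 143.07], [-65.23, 245.23], [0.69, 171.88], [-170.13, 170.13]. Speed limits (degrees/s): [108.29, 108.29, 127.2, 180, 180, 180].

## Interface

Orientations are given as a 3x3 rotation matrix whose columns are the frame's x, y, z axes.
In Python, from station import * gives the robot as it stands. The module is installed in compiled form; this text tells all that it offers.
- The arm moves only by the tool apply_moves, never from a script. Its argument "commands" is a list of rows, each an object with "translation": the shift along the world's x, y, z in mm, a list of three; "rot": the turn, a rotation vector about the world's x, y, z in rad, a list of three; "gripper": the opening, from 0 (shut) to 1 (fully open). A call has 1 to 20 rows; each row shifts and turns the commanded pose from where the row before left it; what a row does not reach is not made up. A row lasts 1/8 s, in which the tool goes at most 62.5 mm and 10.7 degrees, less where a joint would pass 70% of its speed; a pose out of reach is approached as far as the arm can. A call is refused whole if a number of a shift passes 62.5 or a number of a turn 0.188, either way. A call with a gripper value outside its range is refused whole. The fingers move at their own pace and stop on an object; the grip force is fixed at half the most. Time passes only in rows, so rows that do not move let the fingers close. It gives the time, the measured TCP pose, the force and the opening at its end, in the units of the state.
- get_state(): the state, without advancing time (a new reading comes with each control period).
- snapshot(name): name is "scene" or "top" or "wrist"; returns the picture (480x640x3 uint8, red, green, blue); there is no depth.
- get_calibration(name): a dict with "fov_y" (degrees; the focal length in pixels is half the picture's height over the tangent of half this angle, whatever the lens; pixels are square), "cx", "cy" (the principal point, pixels), "world_to_cam" (4x4, takes a point from world to camera coordinates). Camera axes: x right, y down, z forward; pixel columns grow to the right and rows downward; lengths in mm; the calibration is good to about 2 mm. A picture is of the moment at which its call begins: read the wrist's pose just before it. get_calibration takes no time and is no camera call; for the wrist camera it gives the pose at the moment of the call.
- job_done(): hands the job in, once; it reports no verdict.
The state is a dict: "t": time; "joint_pos": joint angles; "joint_vel": joint speeds; "joint_torque": joint torques, N m; "eef_pos": TCP position; "eef_rot": TCP orientation; "ft_force": force on the tool from outside, world axes, zero at the start; "wrist_torque": the same for the moment, N m; "gripper_width": finger opening in mm.
Only numpy, scipy, OpenCV 4.12 (cv2) and the standard library are available. Lean on these libraries where they do the work, as an engineer would, in place of code of your own. Each camera call takes 0.05 s, during which the arm holds its last target.

## Working session

There is one attempt and no reset: what is moved stays moved. The work goes in short steps, Python scripts to look and compute and a tool call to move; the robot and the scene stay as the last step left them, time stands still between calls to the robot, and variables do not carry over. Pictures are saved under pics/ and viewed, and the job is handed in when it is done.

Besides the shell and the picture viewer there is one more tool, called after ">>>" by a JSON object that holds its "name" and its "arguments". apply_moves: Moves the arm, as the interface text tells. Its arguments: {"type":"object","properties":{"commands":{"type":"array","items":{"type":"object","properties":{"translation":{"type":"array","items":{"type":"number"}},"rot":{"type":"array","items":{"type":"number"}},"gripper":{"type":"number"}}}}},"required":["commands"]}

```bash
mkdir -p pics
python3 - <<'E'
from station import *
import cv2
s=get_state();print({k:s[k] for k in('t','eef_pos','eef_rot','ft_force','gripper_width')})
for n in("scene","top","wrist"):
    c=get_calibration(n);print(n,c)
    cv2.imwrite(f"pics/{n}0.png",cv2.cvtColor(snapshot(n),cv2.COLOR_RGB2BGR))
E
```

```text
{'t': 0.0, 'eef_pos': array([235.06126568, 632.55470942, 252.53384623]), 'eef_rot': array([[-9.37366336e-01,  3.48344819e-01, -4.89313630e-04],
       [ 3.48345155e-01,  9.37365682e-01, -1.10972806e-03],
       [ 7.20977846e-05, -1.21067176e-03, -9.99999265e-01]]), 'ft_force': array([ 0.87664997,  0.44462305, -0.21449895]), 'gripper_width': 85.11158858156762}
scene {'fov_y': 56.48458289234772, 'cx': 316.217061771979, 'cy': 239.8276859661106, 'world_to_cam': array([[-8.10936055e-02,  9.96696217e-01, -4.52527978e-03,
         8.35931571e+01],
       [ 5.71262798e-01,  4.27578648e-02, -8.19652720e-01,
        -2.57472142e+02],
       [-8.16751274e-01, -6.90537183e-02, -5.72842859e-01,
         1.13259422e+03],
       [ 0.00000000e+00,  0.00000000e+00,  0.00000000e+00,
         1.00000000e+00]])}
top {'fov_y': 44.465844053132784, 'cx': 309.5916904962216, 'cy': 231.99439341502654, 'world_to_cam': array([[-2.79769398e-02, -9.99542948e-01,  1.14536339e-02,
        -3.57931933e+01],
       [-9.93820502e-01,  2.65818560e-02, -1.07769265e-01,
         5.32289349e+02],
       [ 1.07415550e-01, -1.43979104e-02, -9.94109954e-01,
         1.03380138e+03],
       [ 0.00000000e+00,  0.00000000e+00,  0.00000000e+00,
         1.00000000e+00]])}
wrist {'fov_y': 69.87023695537938, 'cx': 318.8099451098098, 'cy': 241.08773063696742, 'world_to_cam': array([[ 3.48260665e-01,  9.37396113e-01, -1.74235694e-03,
        -6.74327031e+02],
       [ 9.01349148e-01, -3.34356870e-01,  2.75272949e-01,
        -3.48403579e+01],
       [ 2.57457223e-01, -9.74372121e-02, -9.61364534e-01,
         3.78789302e+02],
       [ 0.00000000e+00,  0.00000000e+00,  0.00000000e+00,
         1.00000000e+00]])}
```

View pics/scene0.png

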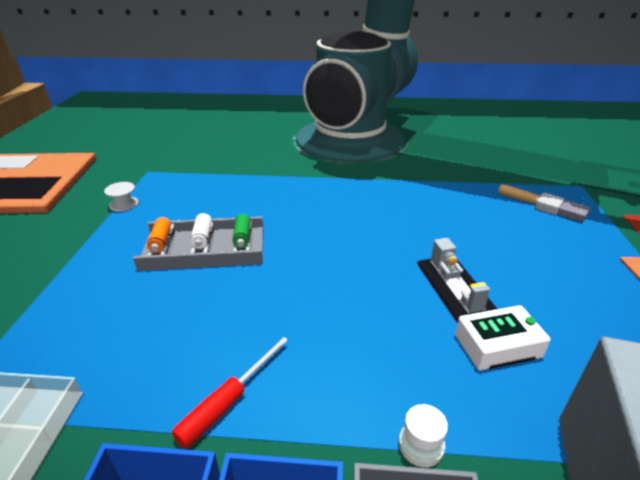

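View pics/top0.png

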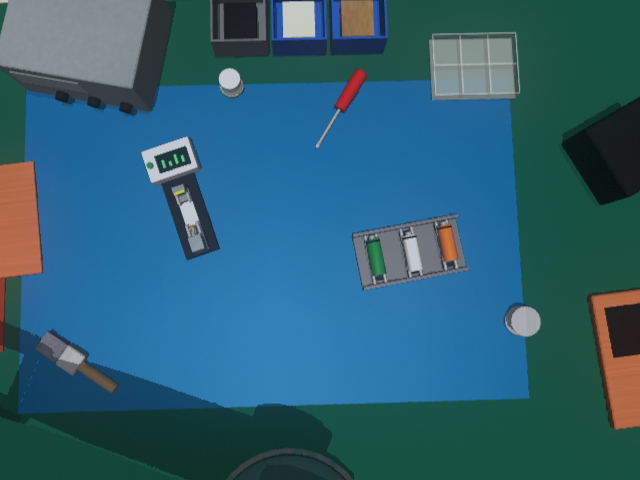

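View pics/wrist0.png

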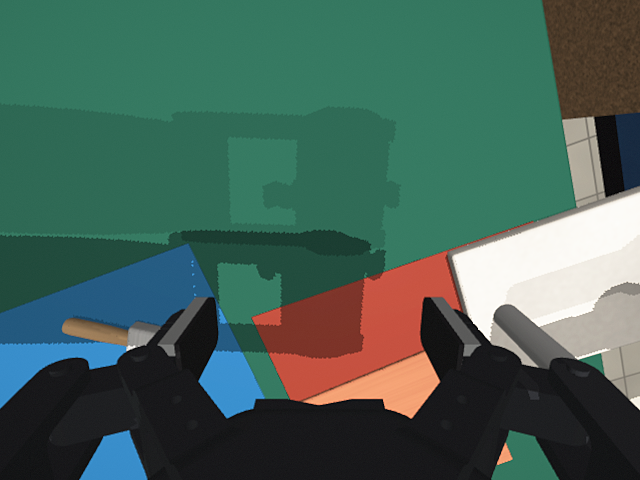

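```bash
cat > h.py <<'E'
import numpy as np,cv2
def cast(c,uv,z):
    T=np.array(c['world_to_cam']);R=T[:3,:3];t=T[:3,3]
    f=240/np.tan(np.radians(c['fov_y']/2))
    d=R.T@np.array([(uv[0]-c['cx'])/f,(uv[1]-c['cy'])/f,1]);o=-R.T@t
    return o+d*(z-o[2])/d[2]
def proj(c,p):
    T=np.array(c['world_to_cam']);f=240/np.tan(np.radians(c['fov_y']/2))
    q=T[:3,:3]@np.array(p)+T[:3,3];return np.array([c['cx']+f*q[0]/q[2],c['cy']+f*q[1]/q[2]])
def tri(c1,u1,c2,u2):
    A=[];b=[]
    for c,u in((c1,u1),(c2,u2)):
        T=np.array(c['world_to_cam']);R=T[:3,:3];o=-R.T@T[:3,3]
        f=240/np.tan(np.radians(c['fov_y']/2))
        d=R.T@np.array([(u[0]-c['cx'])/f,(u[1]-c['cy'])/f,1]);d/=np.linalg.norm(d)
        P=np.eye(3)-np.outer(d,d);A.append(P);b.append(P@o)
    A=np.vstack(A);b=np.hstack(b);x,r,_,_=np.linalg.lstsq(A,b,rcond=None);return x,np.linalg.norm(A@x-b)
E
python3 - <<'E'
import cv2
t=cv2.imread('pics/top0.png');s=cv2.imread('pics/scene0.png')
def z(i,x,y,w,h,k):return cv2.resize(i[y:y+h,x:x+w],None,fx=k,fy=k,interpolation=cv2.INTER_CUBIC)
cv2.imwrite('pics/zt.png',z(t,130,130,110,140,4));cv2.imwrite('pics/zr.png',z(t,340,205,140,95,5))
cv2.imwrite('pics/zs.png',z(s,410,225,150,145,4))
E
```

```text
(no output)
```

View pics/zt.png

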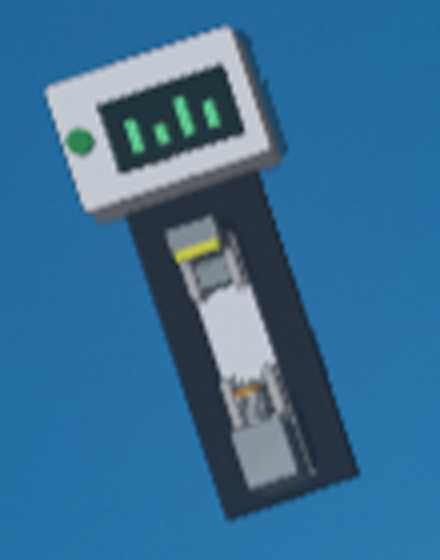

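View pics/zr.png

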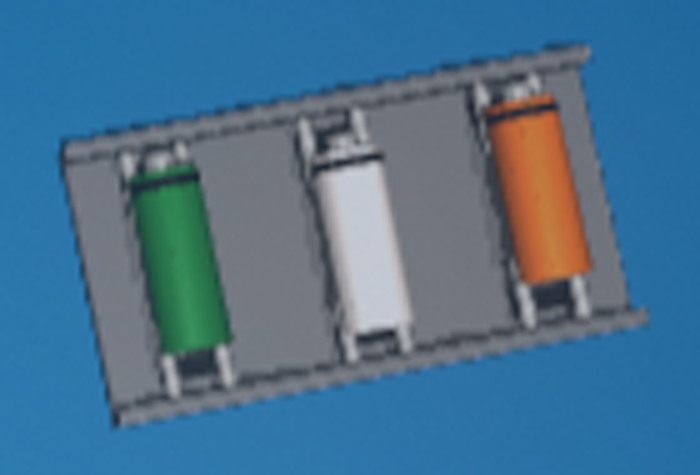

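View pics/zs.png

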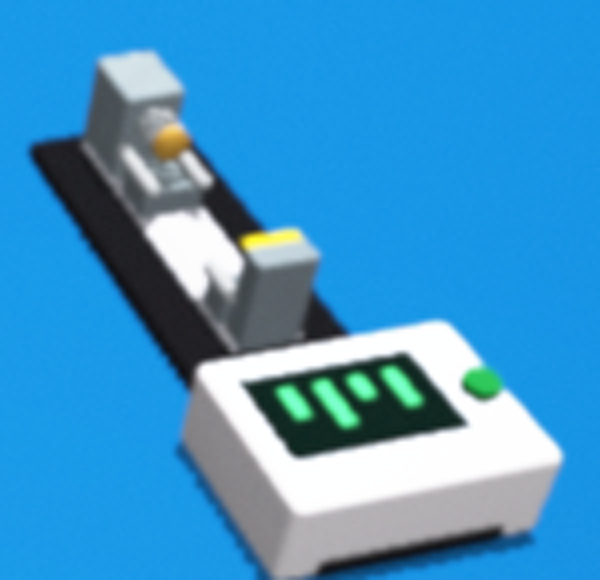

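Run:
```python
from station import get_calibration
from h import *
t=get_calibration('top');s=get_calibration('scene')
I=cv2.imread('pics/top0.png');hsv=cv2.cvtColor(I,cv2.COLOR_BGR2HSV)
def rect(m,x0,x1,y0,y1):
    k=np.zeros(m.shape,bool);k[y0:y1,x0:x1]=1
    cs,_=cv2.findContours((m&k).astype(np.uint8),cv2.RETR_EXTERNAL,cv2.CHAIN_APPROX_NONE)
    c=max(cs,key=cv2.contourArea);return cv2.minAreaRect(c)
def show(n,r,z):
    b=cv2.boxPoints(r);P=np.array([cast(t,p,z) for p in b]);
    e=[P[1]-P[0],P[2]-P[1]];L=[np.linalg.norm(v) for v in e];v=e[int(np.argmax(L))]
    print(n,cast(t,r[0],z).round(1),'L',np.round(L,1),'ang',np.degrees(np.arctan2(v[1],v[0])).round(2))
H,S,V=hsv[...,0],hsv[...,1],hsv[...,2]
show('orange',rect((H>4)&(H<20)&(S>150)&(V>80),425,470,215,275),40)
show('green',rect((H>50)&(H<80)&(S>120),360,390,230,290),40)
k=((H>22)&(H<35)&(S>120));k[:180]=0;k[210:]=0;k[:,:165]=0;k[:,200:]=0
ys,xs=np.nonzero(k);print('lip',cast(t,(xs.mean(),ys.mean()),46.5),len(xs))
# white cell
show('white',rect((S<60)&(V>140),400,425,230,280),40)
# rack walls / tester edges by hand (zoom px)
zt=lambda p:(130+p[0]/4-.4,130+p[1]/4-.4); zr=lambda p:(340+p[0]/5-.4,205+p[1]/5-.4)
for n,p,z in [('box TL',(46,88),34),('box TR',(232,27),34),('box BR',(276,153),34),('box BL',(97,213),34),('base BL',(228,520),8),('base BR',(358,472),8),('base L up',(130,215),8),('base R up',(263,175),8),('hous FL',(231,434),48),('hous FR',(284,418),48),('hous BL',(249,489),48),('hous BR',(300,473),48),('blk TL',(167,231),46.5),('blk TR',(211,215),46.5),('lip L',(177,262),46.5),('lip R',(220,247),46.5),('button',(245,391),43)]:
    print(n,cast(t,zt(p),z).round(1))
for n,p in [('rack wall TL',(66,143)),('TR',(588,46)),('BR',(647,315)),('BL',(115,422))]: print(n,cast(t,zr(p),26).round(1))
zs=lambda p:(410+p[0]/4-.4,225+p[1]/4-.4)
for n,p,z in [('hous FL',(130,92),48),('hous FR',(186,94),48) ,('hous BL',(98,58),48),('hous BR',(153,53),48),('lip R',(241,250),46.5),('lip L',(298,240),46.5),('lip near robot edge',(243,240),46.5),('lip l',(298,230),46.5)]:
    print('S',n,cast(s,zs(p),z).round(1))
print(tri(t,zt((245,392)),s,zs((172,142))))
print('scene yellow'); 
I=cv2.imread('pics/scene0.png');h=cv2.cvtColor(I,cv2.COLOR_BGR2HSV);k=(h[...,0]>24)&(h[...,0]<34)&(h[...,1]>150);k[:275]=0;k[295:]=0;k[:,:465]=0;k[:,490:]=0
ys,xs=np.nonzero(k);print(len(xs),cast(s,(xs.mean(),ys.mean()),46.5))
```

```text
orange [ 502.  -297.2   40. ] L [23.4 57.9] ang -170.98
green [ 480.  -167.7   40. ] L [24.  59.1] ang -171.73
lip [607.01951865 181.54186538  46.5       ] 29
white [ 481.1 -234.    40. ] L [25.1 68. ] ang -174.12
box TL [686.1 252.6  34. ]
box TR [712.5 167.9  34. ]
box BR [653.3 148.3  34. ]
box BL [627.7 229.4  34. ]
base BL [488.5 176.1   8. ]
base BR [509.  116.4   8. ]
base L up [631.5 220.7   8. ]
base R up [648.9 158.9   8. ]
hous FL [524.  166.7  48. ]
hous FR [530.5 143.2  48. ]
hous BL [499.3 158.9  48. ]
hous BR [505.8 136.4  48. ]
blk TL [616.2 195.   46.5]
blk TR [622.9 175.4  46.5]
lip L [602.  190.6  46.5]
lip R [608.3 171.4  46.5]
button [543.6 161.3  43. ]
rack wall TL [ 527.1 -128.8   26. ]
TR [ 557.6 -320.9   26. ]
BR [ 459.  -336.9   26. ]
BL [ 425.8 -142.8   26. ]
S hous FL [528.8 146.8  48. ]
S hous FR [528.5 167.3  48. ]
S hous BL [507.3 138.   48. ]
S hous BR [502.4 159.3  48. ]
S lip R [614.4 170.7  46.5]
S lip L [607.8 190.6  46.5]
S lip near robot edge [609.2 172.4  46.5]
S lip l [602.5 191.8  46.5]
(array([543.7840044 , 161.97173951,  37.02302563]), np.float64(0.6874886671885378))
scene yellow
24 [608.06432048 177.36067478  46.5       ]
```

Run:
```python
import station;print([ (k,getattr(station,k)) for k in dir(station) if not k.startswith('_')])
```

```text
[('Unreachable', <class 'station.Unreachable'>), ('get_calibration', <function make.<locals>.<lambda> at 0x7f38a7d24680>), ('get_state', <function make.<locals>.<lambda> at 0x7f38a7d245e0>), ('job_done', <function connect.<locals>.done at 0x7f38a7c97740>), ('nose_length', 22.0), ('snapshot', <function make.<locals>.drawn_camera at 0x7f38a7d240e0>)]
```

>>> {"name": "apply_moves", "arguments": {"commands": [{"translation": [25, -32.5, -7], "rot": [0, 0, -0.1775], "gripper": 1}, {"translation": [25, -32.5, -7], "rot": [0, 0, -0.1775], "gripper": 1}, {"translation": [25, -32.5, -7], "rot": [0, 0, -0.1775], "gripper": 1}, {"translation": [25, -32.5, -7], "rot": [0, 0, -0.1775], "gripper": 1}, {"translation": [25, -32.5, -7], "rot": [0, 0, -0.1775], "gripper": 1}, {"translation": [25, -32.5, -7], "rot": [0, 0, -0.1775], "gripper": 1}, {"translation": [25, -32.5, -7], "rot": [0, 0, -0.1775], "gripper": 1}, {"translation": [25, -32.5, -7], "rot": [0, 0, -0.1775], "gripper": 1}, {"translation": [25, -32.5, -7], "rot": [0, 0, -0.1775], "gripper": 1}, {"translation": [25, -32.5, -7], "rot": [0, 0, -0.1775], "gripper": 1}, {"translation": [25, -32.5, -7], "rot": [0, 0, -0.1775], "gripper": 1}, {"translation": [25, -32.5, -7], "rot": [0, 0, -0.1775], "gripper": 1}, {"translation": [25, -32.5, -7], "rot": [0, 0, -0.1775], "gripper": 1}, {"translation": [25, -32.5, -7], "rot": [0, 0, -0.1775], "gripper": 1}, {"translation": [0, 0, 0], "rot": [0, 0, 0], "gripper": 1}, {"translation": [0, 0, 0], "rot": [0, 0, 0], "gripper": 1}]}}

```text
t: 2.15
eef_pos: [584.9, 177.9, 155.2]
eef_rot: [[0.955, 0.297, -0.0], [0.297, -0.955, 0.0], [-0.0, -0.0, -1.0]]
ft_force: [0.3, 0.5, -0.5]
gripper_width: 85.3
```

```bash
cat > look.py <<'E'
from station import *
from h import *
import sys,pickle
n=sys.argv[1]
for i in range(1):
    c=get_calibration('wrist');s=get_state();I=snapshot('wrist')
cv2.imwrite(f'pics/{n}.png',cv2.cvtColor(I,cv2.COLOR_RGB2BGR));pickle.dump((c,s),open(f'{n}.pkl','wb'))
print(s['t'],s['eef_pos'],s['eef_rot'],s['ft_force'],s['joint_pos'],s['gripper_width'])
E
python3 look.py w1
```

```text
2.15 [584.92078427 177.91845882 155.18274722] [[ 9.54729357e-01  2.97475481e-01 -4.40356765e-04]
 [ 2.97475576e-01 -9.54729414e-01  1.68615942e-04]
 [-3.70262448e-04 -2.91977972e-04 -9.99999889e-01]] [ 0.27248785  0.49352129 -0.4552895 ] [1.45211621e+01 1.25939077e+00 9.74421109e+01 1.58602507e-02
 8.13205009e+01 8.72127243e+01] 85.25167376007644
```

View pics/w1.png

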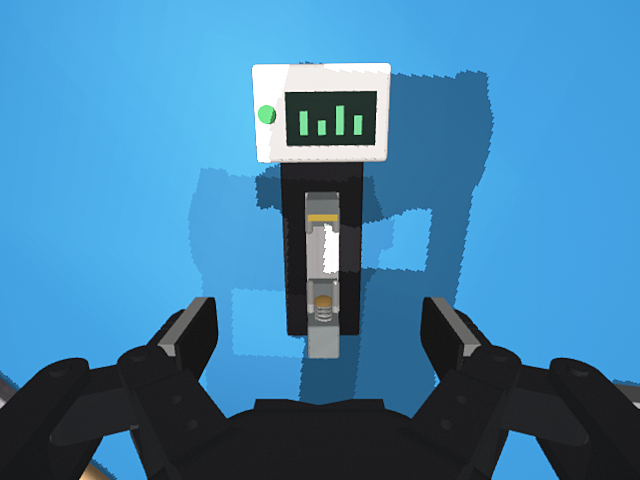

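Run:
```python
import cv2
t=cv2.imread('pics/w1.png')
cv2.imwrite('pics/w1z.png',cv2.resize(t[150:365,275:370],None,fx=2.75*2,fy=2.75,interpolation=cv2.INTER_CUBIC))
cv2.imwrite('pics/w1y.png',cv2.resize(t[180:330,280:370],None,fx=4,fy=4,interpolation=cv2.INTER_CUBIC))
```

```text
(no output)
```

View pics/w1y.png

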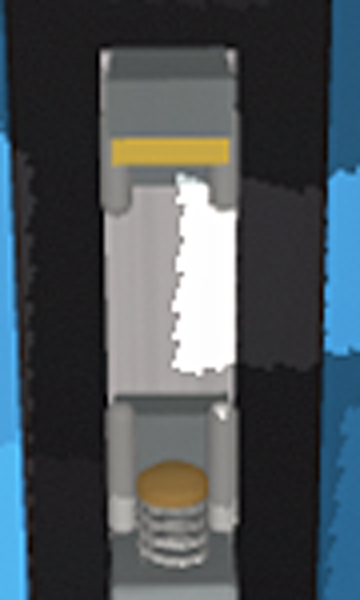

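Run:
```python
import pickle
from h import *
c,s=pickle.load(open('w1.pkl','rb'))
z=lambda p:(280+p[0]/4-.4,180+p[1]/4-.4)
ux=np.array([.9553,.2957]);uy=np.array([-.2957,.9553]);
f=lambda p,zz:cast(c,p,zz)
B=[f(p,34)[:2] for p in((252,65),(390,64),(387,161),(257,161))];print('box',np.round(B,1),np.mean(B,0))
d=(B[0]-B[1]);print('box ang',np.degrees(np.arctan2(d[1],d[0]))-90)
Bs=[f(p,8)[:2] for p in((282,170),(363,170),(359.5,333),(286.5,333))];print('base',np.round(Bs,1))
for a,b in((3,0),(2,1)):
    d=Bs[b]-Bs[a];print('ang',np.degrees(np.arctan2(d[1],d[0])))
O=np.mean(B,0)-95*ux;print('origin',O,'seat0',O-12*ux)
S=O-12*ux
for n,p,zz in [('lipL',z((111,165)),46.5),('lipR',z((230,165)),46.5),('lipfarL',z((111,138)),46.5),('button',z((173,484)),36),('blk far L',z((107,80)),46.5),('blk far R',z((238,80)),46.5),('basemid near',(323,333),8),('basemid far',(322.5,170),8)]:
    q=f(p,zz)[:2];print(n,q.round(1),'rel seat0',((q-S)@ux).round(1),((q-S)@uy).round(1))
```

```text
box [[683.3 253.6]
 [710.  170. ]
 [653.  150.8]
 [626.5 235.7]] [668.17319278 202.50299829]
box ang 17.688238581179675
base [[623.  219.7]
 [641.4 160.7]
 [508.  117.1]
 [489.  178.2]]
ang 17.222265126070635
ang 18.10085949891948
origin [577.41969278 174.41149829] seat0 [565.95609278 170.86309829]
lipL [599.4 191.1] rel seat0 38.0 9.4
lipR [605.5 171.8] rel seat0 38.0 -10.8
lipfarL [603.9 192.5] rel seat0 42.6 9.4
button [541.  161.5] rel seat0 -26.6 -1.6
blk far L [613.2 196. ] rel seat0 52.5 10.0
blk far R [619.7 175. ] rel seat0 52.6 -11.9
basemid near [498.5 147.6] rel seat0 -71.3 -2.2
basemid far [632.2 190.2] rel seat0 69.0 -1.1
```

>>> {"name": "apply_moves", "arguments": {"commands": [{"translation": [-6.8, -39.5, -3], "rot": [0, 0, -0.0123], "gripper": 1}, {"translation": [-6.8, -39.5, -3], "rot": [0, 0, -0.0123], "gripper": 1}, {"translation": [-6.8, -39.5, -3], "rot": [0, 0, -0.0123], "gripper": 1}, {"translation": [-6.8, -39.5, -3], "rot": [0, 0, -0.0123], "gripper": 1}, {"translation": [-6.8, -39.5, -3], "rot": [0, 0, -0.0123], "gripper": 1}, {"translation": [-6.8, -39.5, -3], "rot": [0, 0, -0.0123], "gripper": 1}, {"translation": [-6.8, -39.5, -3], "rot": [0, 0, -0.0123], "gripper": 1}, {"translation": [-6.8, -39.5, -3], "rot": [0, 0, -0.0123], "gripper": 1}, {"translation": [-6.8, -39.5, -3], "rot": [0, 0, -0.0123], "gripper": 1}, {"translation": [-6.8, -39.5, -3], "rot": [0, 0, -0.0123], "gripper": 1}, {"translation": [-6.8, -39.5, -3], "rot": [0, 0, -0.0123], "gripper": 1}, {"translation": [-6.8, -39.5, -3], "rot": [0, 0, -0.0123], "gripper": 1}, {"translation": [0, 0, 0], "rot": [0, 0, 0], "gripper": 1}, {"translation": [0, 0, 0], "rot": [0, 0, 0], "gripper": 1}]}}

```text
t: 3.95
eef_pos: [503.8, -295.3, 119.5]
eef_rot: [[0.988, 0.154, 0.0], [0.154, -0.988, 0.0], [0.0, -0.0, -1.0]]
ft_force: [-0.7, -0.4, -0.1]
gripper_width: 85.6
```

```bash
python3 look.py w2
```

```text
3.95 [ 503.8119876  -295.34853041  119.47514642] [[ 9.88088072e-01  1.53889247e-01  2.47346948e-04]
 [ 1.53889198e-01 -9.88088089e-01  2.09013905e-04]
 [ 2.76565566e-04 -1.68460123e-04 -9.99999948e-01]] [-0.70543511 -0.36310794 -0.14709657] [-3.28907330e+01 -7.32089851e-01  1.02877722e+02  1.81587510e-02
  7.78489716e+01  4.82530649e+01] 85.62396820963848
```

View pics/w2.png

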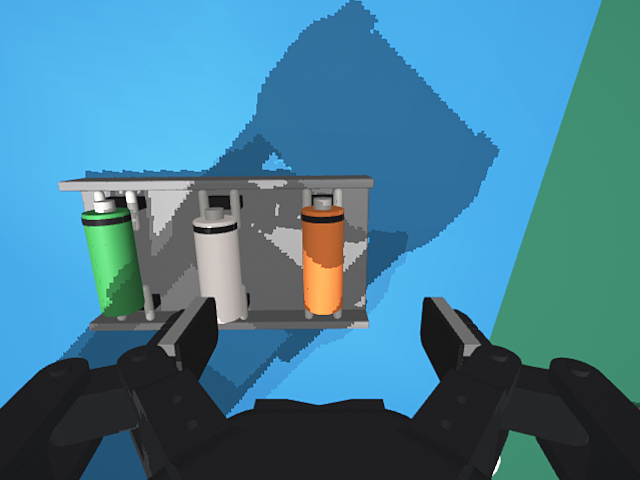

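Run:
```python
import cv2
t=cv2.imread('pics/w2.png')
cv2.imwrite('pics/w2z.png',cv2.resize(t[185:330,285:365],None,fx=4,fy=4,interpolation=cv2.INTER_CUBIC))
```

```text
(no output)
```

View pics/w2z.png

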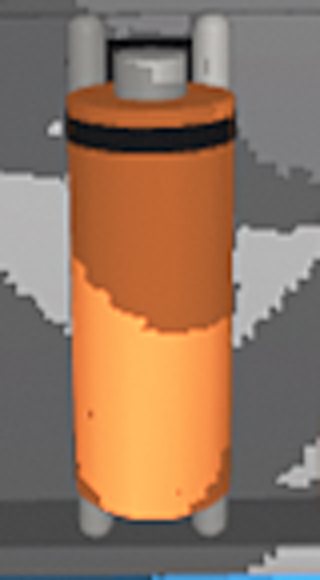

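Run:
```python
import pickle
from h import *
c,s=pickle.load(open('w2.pkl','rb'))
z=lambda p:(285+p[0]/4-.4,185+p[1]/4-.4)
a=9.0;ux=np.array([np.cos(np.radians(a)),np.sin(np.radians(a))])
q=cast(c,z((152,519)),47)[:2];print('flat',q,'->centre',q+32.5*ux)
m1=(cast(c,z((68,150)),36)+cast(c,z((236,150)),36))/2
m2=(cast(c,z((78,450)),36)+cast(c,z((231,450)),36))/2
d=m1-m2;print(m1,m2,np.degrees(np.arctan2(d[1],d[0])))
q=cast(c,z((150,55)),36)[:2];print('post tip ~',q,'->centre',q-38.5*ux)
# rack walls
for p in((60,183),(372,180)):print('wall top',cast(c,p,26))
print('TCP ',s['eef_pos'])
```

```text
flat [ 471.06887844 -302.48816045] ->centre [ 503.16874951 -297.40404034]
[ 526.53985192 -293.79127883   36.        ] [ 477.56104634 -301.9859207    36.        ] 9.498180142094736
post tip ~ [ 540.78462786 -291.22562958] ->centre [ 502.75862674 -297.24835649]
wall top [ 523.76236984 -130.46141761   26.        ]
wall top [ 555.16443929 -320.11196091   26.        ]
TCP  [ 503.8119876  -295.34853041  119.47514642]
```

>>> {"name": "apply_moves", "arguments": {"commands": [{"translation": [-0.8, -2.1, -10], "rot": [0, 0, 0.005], "gripper": 1}, {"translation": [0, 0, -15], "rot": [0, 0, 0], "gripper": 1}, {"translation": [0, 0, -15], "rot": [0, 0, 0], "gripper": 1}, {"translation": [0, 0, -15], "rot": [0, 0, 0], "gripper": 1}, {"translation": [0, 0, -12], "rot": [0, 0, 0], "gripper": 1}, {"translation": [0, 0, -10], "rot": [0, 0, 0], "gripper": 1}, {"translation": [0, 0, -5.5], "rot": [0, 0, 0], "gripper": 1}, {"translation": [0, 0, 0], "rot": [0, 0, 0], "gripper": 1}, {"translation": [0, 0, 0], "rot": [0, 0, 0], "gripper": 0.6}, {"translation": [0, 0, 0], "rot": [0, 0, 0], "gripper": 0.45}, {"translation": [0, 0, 0], "rot": [0, 0, 0], "gripper": 0.38}, {"translation": [0, 0, 0], "rot": [0, 0, 0], "gripper": 0.34}]}}

```text
t: 5.5
eef_pos: [502.7, -298.3, 36.7]
eef_rot: [[0.987, 0.158, -0.0], [0.158, -0.987, 0.0], [-0.0, -0.0, -1.0]]
ft_force: [-0.9, 0.7, -0.7]
gripper_width: 29.0
```

```bash
python3 look.py w3
```

```text
5.5 [ 502.70500264 -298.30223435   36.69704136] [[ 9.87498385e-01  1.57629061e-01 -1.35280300e-04]
 [ 1.57629077e-01 -9.87498385e-01  1.17586149e-04]
 [-1.15054084e-04 -1.37440242e-04 -9.99999984e-01]] [-0.90685642  0.73203249 -0.74013043] [-3.31855202e+01  3.82681126e+00  1.06507316e+02  1.48852419e-03
  6.96760475e+01  4.77446570e+01] 29.0041275105729
```

View pics/w3.png

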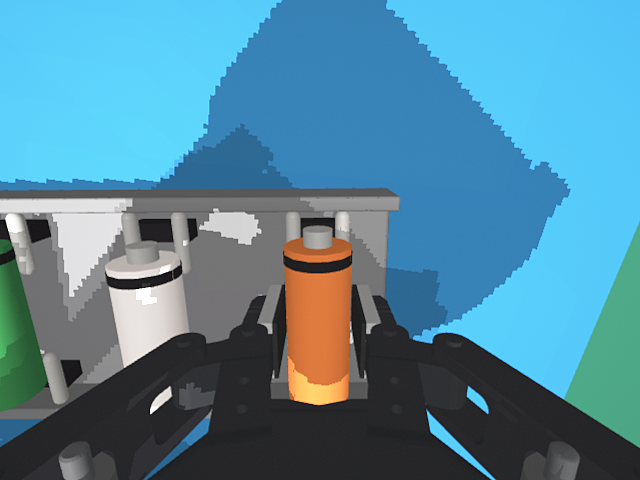

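>>> {"name": "apply_moves", "arguments": {"commands": [{"translation": [0, 0, 0], "rot": [0, 0, 0], "gripper": 0.3}, {"translation": [0, 0, 0], "rot": [0, 0, 0], "gripper": 0.2}, {"translation": [0, 0, 0], "rot": [0, 0, 0], "gripper": 0}, {"translation": [0, 0, 0], "rot": [0, 0, 0], "gripper": 0}, {"translation": [0, 0, 0], "rot": [0, 0, 0], "gripper": 0}]}}

```text
t: 6.18
eef_pos: [502.7, -298.1, 37.0]
eef_rot: [[0.987, 0.158, -0.0], [0.158, -0.987, 0.001], [-0.0, -0.001, -1.0]]
ft_force: [-1.2, 4.1, 4.0]
gripper_width: 24.4
```

```bash
python3 look.py w4
```

```text
6.175 [ 502.72387838 -298.06361591   36.96273674] [[ 9.87492101e-01  1.57668376e-01 -1.82306704e-04]
 [ 1.57668457e-01 -9.87491934e-01  5.81167344e-04]
 [-8.83946884e-05 -6.02642179e-04 -9.99999815e-01]] [-1.21195422  4.0852882   4.02915062] [-3.31744278e+01  3.80612295e+00  1.06501645e+02  2.36197650e-02
  6.97191968e+01  4.77457904e+01] 24.41391784281492
```

View pics/w4.png

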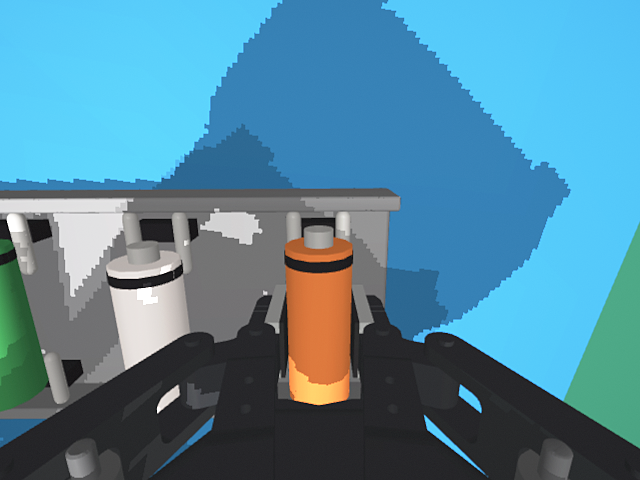

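```bash
cat > plan.py <<'E'
import numpy as np
from scipy.spatial.transform import Rotation as Rn
YAW=17.5
def U(y=YAW):
    a=np.radians(y);return np.array([np.cos(a),np.sin(a),0])
SEAT=np.array([570.0,171.3,36.0]); E=0.35
def pose(Px,Pz,th,seat=None):
    seat=SEAT if seat is None else seat
    t=np.radians(th);u=U();k=np.array([0,0,1.])
    ax=np.cos(t)*u+np.sin(t)*k; tz=np.sin(t)*u-np.cos(t)*k
    P=seat+Px*u; P[2]=Pz
    c=P+32.5*ax; tcp=c-E*ax-3*tz
    R=np.column_stack([ax,np.cross(tz,ax),tz]);return tcp,R
def P_of(s,seat=None):
    seat=SEAT if seat is None else seat
    R=s['eef_rot'];p=s['eef_pos']+3*R[:,2]+(E-32.5)*R[:,0]
    th=np.degrees(np.arcsin(R[2,0]));u=U();d=p-seat
    v=np.cross([0,0,1],u)
    return dict(Px=d@u,Py=d@v,Pz=p[2],th=th,yaw=np.degrees(np.arctan2(R[1,0],R[0,0])))
def delta(p0,R0,p1,R1): return p1-p0,Rn.from_matrix(R1@R0.T).as_rotvec()
E
python3 - <<'E'
from plan import *;from station import *
s=get_state();print(s['eef_pos'])
R=s['eef_rot']
p,Rt=pose(-20,85,26);d=delta(s['eef_pos'],R,p,Rt);print(p,d)
# split: yaw first then tilt
Ry=Rn.from_rotvec([0,0,np.radians(8.43)]).as_matrix()@R
print(Rn.from_matrix(Rt@Ry.T).as_rotvec())
E
```

```text
[ 502.71962447 -298.12184122   36.98566329]
[577.23023802 173.57968529 101.79001451] (array([ 74.51061355, 471.70152651,  64.80435122]), array([ 0.10390916, -0.44219007,  0.14442723]))
[ 1.36007993e-01 -4.32972344e-01 -1.68213747e-04]
```

>>> {"name": "apply_moves", "arguments": {"commands": [{"translation": [0, 0, 4], "rot": [0, 0, 0], "gripper": 0}, {"translation": [0, 0, 10], "rot": [0, 0, 0], "gripper": 0}, {"translation": [0, 0, 15], "rot": [0, 0, 0], "gripper": 0}, {"translation": [0, 0, 20], "rot": [0, 0, 0], "gripper": 0}, {"translation": [0, 0, 20], "rot": [0, 0, 0], "gripper": 0}, {"translation": [0, 0, 14], "rot": [0, 0, 0], "gripper": 0}, {"translation": [0, 0, 0], "rot": [0, 0, 0], "gripper": 0}]}}

```text
t: 7.1
eef_pos: [503.1, -298.6, 121.3]
eef_rot: [[0.988, 0.158, 0.002], [0.158, -0.988, -0.001], [0.002, 0.001, -1.0]]
ft_force: [0.5, 0.2, -0.9]
gripper_width: 24.3
```

```bash
python3 look.py w5
```

```text
7.1 [ 503.13578633 -298.63468847  121.26357478] [[ 0.98750961  0.15754962  0.0016985 ]
 [ 0.15755162 -0.98751012 -0.00111933]
 [ 0.00150094  0.00137296 -0.99999793]] [ 0.46388226  0.15639611 -0.94884759] [-3.31888580e+01 -7.39819848e-01  1.02711634e+02 -4.08748948e-04
  7.79116374e+01  4.77464638e+01] 24.257989261930803
```

View pics/w5.png

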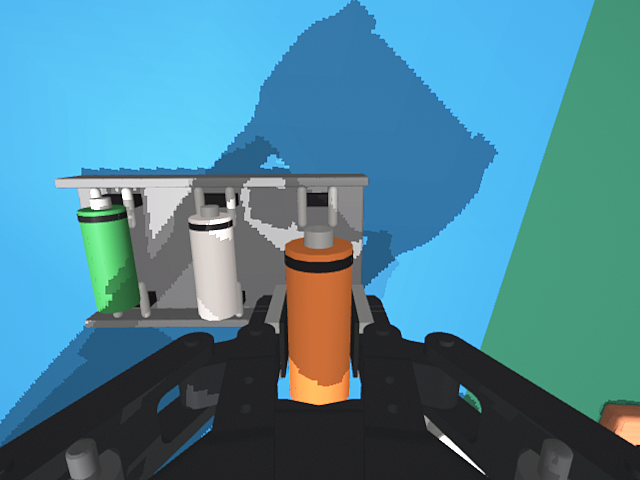

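>>> {"name": "apply_moves", "arguments": {"commands": [{"translation": [6.2, 39.3, 0], "rot": [0, 0, 0.0184], "gripper": 0}, {"translation": [6.2, 39.3, 0], "rot": [0, 0, 0.0184], "gripper": 0}, {"translation": [6.2, 39.3, 0], "rot": [0, 0, 0.0184], "gripper": 0}, {"translation": [6.2, 39.3, 0], "rot": [0, 0, 0.0184], "gripper": 0}, {"translation": [6.2, 39.3, 0], "rot": [0, 0, 0.0184], "gripper": 0}, {"translation": [6.2, 39.3, 0], "rot": [0, 0, 0.0184], "gripper": 0}, {"translation": [6.2, 39.3, 0], "rot": [0, 0, 0.0184], "gripper": 0}, {"translation": [6.2, 39.3, 0], "rot": [0, 0, 0.0184], "gripper": 0}, {"translation": [6.2, 39.3, 0], "rot": [0.034, -0.108, 0], "gripper": 0}, {"translation": [6.2, 39.3, 0], "rot": [0.034, -0.108, 0], "gripper": 0}, {"translation": [6.2, 39.3, 0], "rot": [0.034, -0.108, 0], "gripper": 0}, {"translation": [6.2, 39.3, 0], "rot": [0.034, -0.108, 0], "gripper": 0}, {"translation": [0, 0, 0], "rot": [0, 0, 0], "gripper": 0}, {"translation": [0, 0, 0], "rot": [0, 0, 0], "gripper": 0}, {"translation": [0, 0, 0], "rot": [0, 0, 0], "gripper": 0}]}}

```text
t: 9.02
eef_pos: [577.4, 172.4, 119.7]
eef_rot: [[0.858, 0.3, 0.417], [0.27, -0.954, 0.131], [0.437, 0.0, -0.9]]
ft_force: [-0.1, 0.1, -0.0]
gripper_width: 24.0
```

```bash
python3 look.py w6
python3 - <<'E'
from plan import *;from station import *
s=get_state();print(P_of(s));
p,R=pose(-22,60,26);print(delta(s['eef_pos'],s['eef_rot'],p,R))
E
```

```text
9.025 [577.41464367 172.42283804 119.70037957] [[ 8.58180490e-01  2.99779768e-01  4.16723335e-01]
 [ 2.69823905e-01 -9.54008372e-01  1.30625747e-01]
 [ 4.36716506e-01  3.41450201e-04 -8.99599120e-01]] [-0.05698599  0.05713284 -0.0330346 ] [ 13.42961227 -12.34332622 116.05862929   2.2493053   50.4659624
  84.94648156] 24.044640615268083
{'Px': np.float64(-20.15257042805275), 'Py': np.float64(-1.126520799997397), 'Pz': np.float64(103.03115516525938), 'th': np.float64(25.910068622996146), 'yaw': np.float64(17.443854765632164)}
(array([ -2.13361458,   0.53583097, -42.98784308]), array([ 0.00074356, -0.00141147,  0.00111888]))
```

View pics/w6.png

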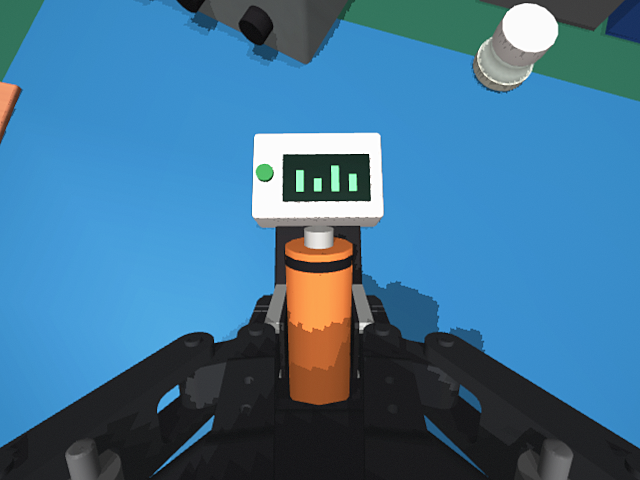

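>>> {"name": "apply_moves", "arguments": {"commands": [{"translation": [-1, 0.2, -15], "rot": [0, 0, 0], "gripper": 0}, {"translation": [-1, 0.2, -15], "rot": [0, 0, 0], "gripper": 0}, {"translation": [0, 0, -13], "rot": [0, 0, 0], "gripper": 0}, {"translation": [0, 0, 0], "rot": [0, 0, 0], "gripper": 0}, {"translation": [0, 0, 0], "rot": [0, 0, 0], "gripper": 0}]}}

```text
t: 9.7
eef_pos: [575.3, 173.7, 77.1]
eef_rot: [[0.857, 0.301, 0.418], [0.27, -0.954, 0.132], [0.438, 0.0, -0.899]]
ft_force: [0.2, 0.2, -1.5]
gripper_width: 24.0
```

```bash
cat > look2.py <<'E'
from station import *
from plan import *
import cv2,sys
n=sys.argv[1]
s=get_state();print({k:round(float(v),2) for k,v in P_of(s).items()},s['t'],s['ft_force'].round(2),'Fx',(s['ft_force']@U()).round(2))
I=cv2.cvtColor(snapshot('scene'),cv2.COLOR_RGB2BGR);W=cv2.cvtColor(snapshot('wrist'),cv2.COLOR_RGB2BGR)
a=cv2.resize(I[215:315,420:520],(400,400),interpolation=cv2.INTER_CUBIC)
b=cv2.resize(W[190:300,265:375],(400,400),interpolation=cv2.INTER_CUBIC)
cv2.imwrite(f'pics/{n}.png',np.hstack([a,b]))
E
python3 look2.py a1
```

```text
{'Px': -21.79, 'Py': 0.69, 'Pz': 60.32, 'th': 25.97, 'yaw': 17.5} 9.7 [ 0.23  0.16 -1.51] Fx 0.27
```

View pics/a1.png

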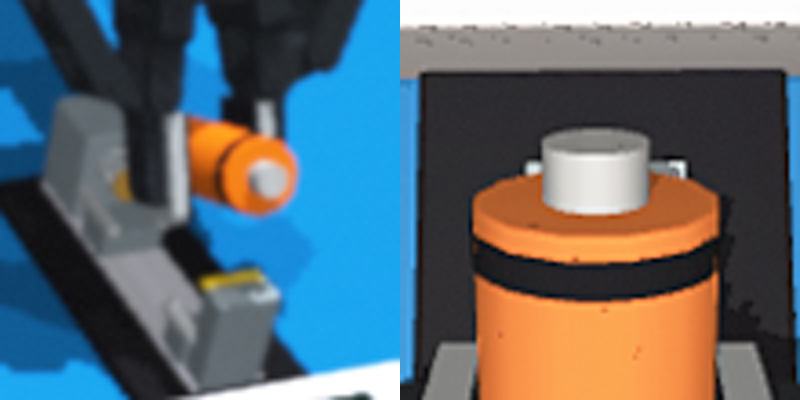

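>>> {"name": "apply_moves", "arguments": {"commands": [{"translation": [1, -0.9, -6], "rot": [0, 0, 0], "gripper": 0}, {"translation": [0, 0, -6], "rot": [0, 0, 0], "gripper": 0}, {"translation": [0, 0, -5], "rot": [0, 0, 0], "gripper": 0}, {"translation": [0, 0, -4], "rot": [0, 0, 0], "gripper": 0}, {"translation": [0, 0, -2], "rot": [0, 0, 0], "gripper": 0}, {"translation": [0, 0, 0], "rot": [0, 0, 0], "gripper": 0}, {"translation": [0, 0, 0], "rot": [0, 0, 0], "gripper": 0}]}}

```text
t: 10.68
eef_pos: [576.2, 172.7, 54.0]
eef_rot: [[0.857, 0.301, 0.418], [0.27, -0.954, 0.131], [0.438, 0.0, -0.899]]
ft_force: [-0.3, 0.5, -1.6]
gripper_width: 24.3
```

```bash
python3 look2.py a2
```

```text
{'Px': -21.22, 'Py': -0.5, 'Pz': 37.23, 'th': 25.96, 'yaw': 17.5} 10.675 [-0.35  0.54 -1.57] Fx -0.17
```

View pics/a2.png

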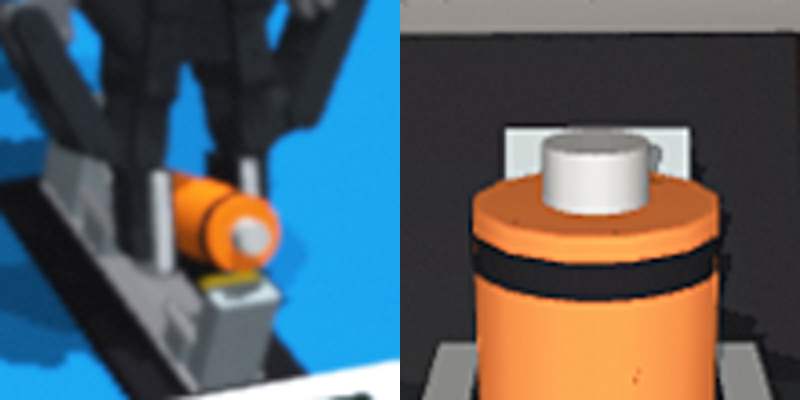

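>>> {"name": "apply_moves", "arguments": {"commands": [{"translation": [-1.9, -0.6, 0], "rot": [0, 0, 0], "gripper": 0}, {"translation": [-1.9, -0.6, 0], "rot": [0, 0, 0], "gripper": 0}, {"translation": [-1.9, -0.6, 0], "rot": [0, 0, 0], "gripper": 0}, {"translation": [0, 0, 0], "rot": [0, 0, 0], "gripper": 0}, {"translation": [0, 0, 0], "rot": [0, 0, 0], "gripper": 0}]}}

```text
t: 11.4
eef_pos: [570.5, 170.9, 53.9]
eef_rot: [[0.857, 0.301, 0.418], [0.27, -0.954, 0.131], [0.438, 0.0, -0.899]]
ft_force: [1.6, 0.0, -0.8]
gripper_width: 24.3
```

```bash
python3 look2.py a3
```

```text
{'Px': -27.22, 'Py': -0.49, 'Pz': 37.11, 'th': 25.96, 'yaw': 17.5} 11.4 [ 1.63  0.03 -0.78] Fx 1.56
```

>>> {"name": "apply_moves", "arguments": {"commands": [{"translation": [-1.9, -0.6, 0], "rot": [0, 0, 0], "gripper": 0}, {"translation": [0, 0, 0], "rot": [0, 0, 0], "gripper": 0}, {"translation": [0, 0, 0], "rot": [0, 0, 0], "gripper": 0}]}}

```text
t: 11.88
eef_pos: [568.6, 170.3, 53.9]
eef_rot: [[0.857, 0.301, 0.418], [0.27, -0.954, 0.131], [0.438, 0.0, -0.899]]
ft_force: [2.4, 1.4, 0.4]
gripper_width: 24.4
```

```bash
python3 look2.py a4
```

```text
{'Px': -29.2, 'Py': -0.5, 'Pz': 37.14, 'th': 25.96, 'yaw': 17.5} 11.875 [2.37 1.41 0.41] Fx 2.69
```

View pics/a4.png

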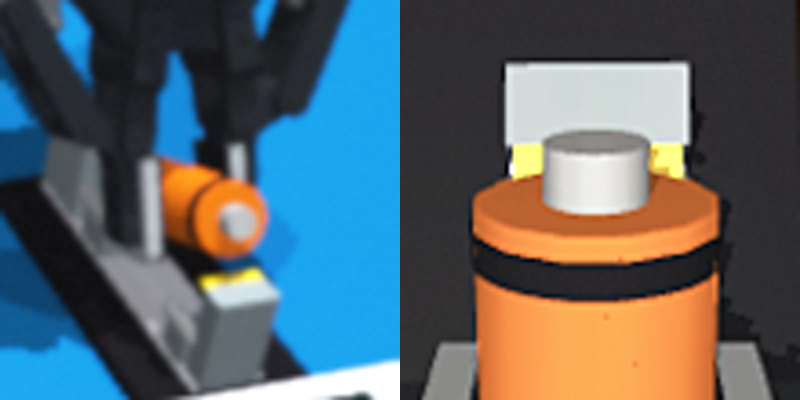

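>>> {"name": "apply_moves", "arguments": {"commands": [{"translation": [-1.9, -0.6, 0], "rot": [0, 0, 0], "gripper": 0}, {"translation": [0, 0, 0], "rot": [0, 0, 0], "gripper": 0}, {"translation": [0, 0, 0], "rot": [0, 0, 0], "gripper": 0}]}}

```text
t: 12.35
eef_pos: [566.7, 169.7, 53.9]
eef_rot: [[0.857, 0.301, 0.418], [0.27, -0.954, 0.131], [0.438, 0.0, -0.899]]
ft_force: [3.6, 0.4, -1.1]
gripper_width: 24.3
```

```bash
python3 look2.py a5
```

```text
{'Px': -31.18, 'Py': -0.51, 'Pz': 37.15, 'th': 25.97, 'yaw': 17.5} 12.35 [ 3.59  0.39 -1.14] Fx 3.54
```

>>> {"name": "apply_moves", "arguments": {"commands": [{"translation": [-1.9, -0.6, 0], "rot": [0, 0, 0], "gripper": 0}, {"translation": [0, 0, 0], "rot": [0, 0, 0], "gripper": 0}, {"translation": [0, 0, 0], "rot": [0, 0, 0], "gripper": 0}]}}

```text
t: 12.82
eef_pos: [564.8, 169.2, 53.9]
eef_rot: [[0.857, 0.301, 0.418], [0.27, -0.954, 0.131], [0.438, 0.0, -0.899]]
ft_force: [5.3, 0.8, -0.4]
gripper_width: 24.1
```

```bash
python3 look.py w7;python3 look2.py a6
```

```text
12.825 [564.80336012 169.15213946  53.92377312] [[ 8.57399470e-01  3.00648354e-01  4.17704101e-01]
 [ 2.70370392e-01 -9.53735041e-01  1.31488869e-01]
 [ 4.37910950e-01  1.96334998e-04 -8.99018332e-01]] [ 5.31608995  0.79515696 -0.40539548] [ 13.37907603  -9.97203426 120.70928284   2.60920305  43.37934615
  84.39514344] 24.110967204504217
{'Px': -33.17, 'Py': -0.5, 'Pz': 37.18, 'th': 25.97, 'yaw': 17.5} 12.875 [ 5.36  0.21 -1.11] Fx 5.18
```

View pics/a6.png

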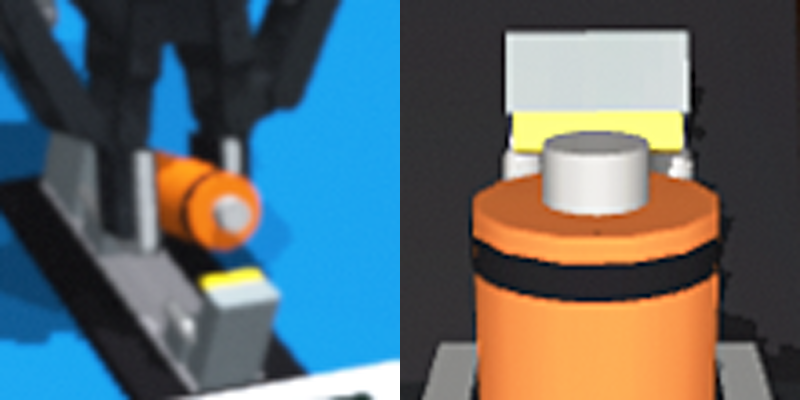

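Run:
```python
import pickle
from h import *;from plan import *
c,s=pickle.load(open('w7.pkl','rb'));R=s['eef_rot'];p=s['eef_pos']
row=190+151*.275-.4
for col in((512-400)*.275+265,(684-400)*.275+265):
    q=cast(c,(col,row),46.5);print('lip',q,((q-SEAT)@U()),(q-SEAT)@np.cross([0,0,1],U()))
q=(cast(c,(296.5,row),46.5)+cast(c,(343.5,row),46.5))/2
cen=p+3*R[:,2]+E*R[:,0]
for n,v in [('tip top rim',cen+38.5*R[:,0]-5.5*R[:,2]),('tip bottom rim',cen+38.5*R[:,0]+5.5*R[:,2]),('tip c',cen+38.5*R[:,0]),('barrel lower',cen+32.5*R[:,0]+13*R[:,2]),('barrel upper rim',cen+32.5*R[:,0]-13*R[:,2])]:
    print(n,(proj(c,v)-[265,190])/.275+[400,0],((v-SEAT)@U()).round(1),v[2].round(1))
```

```text
lip [599.14943319 190.91607841  46.5       ] 33.6989770792832 9.94278287113414
lip [605.31136212 171.37801647  46.5       ] 33.70050461574787 -10.543925744993231
tip top rim [600.52671512 149.59161894] 28.2 73.2
tip bottom rim [600.1193171 123.721905 ] 33.0 63.3
tip c [600.31453008 136.11790039] 30.6 68.2
barrel lower [599.8199077  160.32762787] 30.9 53.9
barrel upper rim [600.76441741 232.27969152] 19.6 77.3
```

```bash
cat > step.py <<'E'
import sys;from plan import *;from station import *
s=get_state();p,R=s['eef_pos'],s['eef_rot']
print({k:round(float(v),2) for k,v in P_of(s).items()})
for a in sys.argv[1:]:
    x,z,t=map(float,a.split(','));q,Q=pose(x,z,t)
    q=q+np.cross([0,0,1],U())*-0.5
    d,r=delta(p,R,q,Q);print(a,d.round(2).tolist(),r.round(4).tolist());p,R=q,Q
E
python3 step.py -33.6,37,23 -34.2,36.8,20 -35.3,36.7,17.5 -36.3,36.6,15
```

```text
{'Px': -33.18, 'Py': -0.51, 'Pz': 37.16, 'th': 25.97, 'yaw': 17.5}
-33.6,37,23 [0.39, 0.13, -1.61] [-0.0154, 0.0496, 0.0001]
-34.2,36.8,20 [0.16, 0.05, -1.71] [-0.0157, 0.0499, -0.0]
-35.3,36.7,17.5 [-0.5, -0.16, -1.39] [-0.0131, 0.0416, -0.0]
-36.3,36.6,15 [-0.46, -0.14, -1.41] [-0.0131, 0.0416, 0.0]
```

>>> {"name": "apply_moves", "arguments": {"commands": [{"translation": [0.4, 0.1, -1.6], "rot": [-0.0154, 0.0496, 0], "gripper": 0}, {"translation": [0.15, 0.05, -1.7], "rot": [-0.0157, 0.0499, 0], "gripper": 0}, {"translation": [-0.5, -0.15, -1.4], "rot": [-0.0131, 0.0416, 0], "gripper": 0}, {"translation": [-0.45, -0.15, -1.4], "rot": [-0.0131, 0.0416, 0], "gripper": 0}, {"translation": [0, 0, 0], "rot": [0, 0, 0], "gripper": 0}, {"translation": [0, 0, 0], "rot": [0, 0, 0], "gripper": 0}]}}

```text
t: 13.72
eef_pos: [564.8, 169.1, 48.0]
eef_rot: [[0.921, 0.301, 0.248], [0.29, -0.954, 0.078], [0.26, -0.0, -0.966]]
ft_force: [5.9, 1.1, 0.2]
gripper_width: 24.4
```

```bash
python3 look.py w8;python3 look2.py a7; python3 step.py -36.6,36.6,14 -37.5,36.6,13
```

```text
13.725 [564.82263325 169.12410598  48.0469824 ] [[ 9.21046990e-01  3.00659742e-01  2.47540221e-01]
 [ 2.90343858e-01 -9.53731470e-01  7.80815408e-02]
 [ 2.59562875e-01 -4.49854324e-05 -9.65726210e-01]] [5.88774517 1.12936609 0.21849652] [ 13.74715403  -4.38787886 114.46373887   1.1917626   54.91675738
  85.69371781] 24.373065934726302
{'Px': -35.91, 'Py': -0.53, 'Pz': 36.81, 'th': 15.05, 'yaw': 17.49} 13.775 [ 6.39  1.58 -1.09] Fx 6.57
{'Px': -35.94, 'Py': -0.53, 'Pz': 36.83, 'th': 15.05, 'yaw': 17.5}
-36.6,36.6,14 [-0.45, -0.11, -0.79] [-0.0055, 0.0175, 0.0001]
-37.5,36.6,13 [-0.68, -0.22, -0.53] [-0.0052, 0.0166, 0.0]
```

View pics/a7.png

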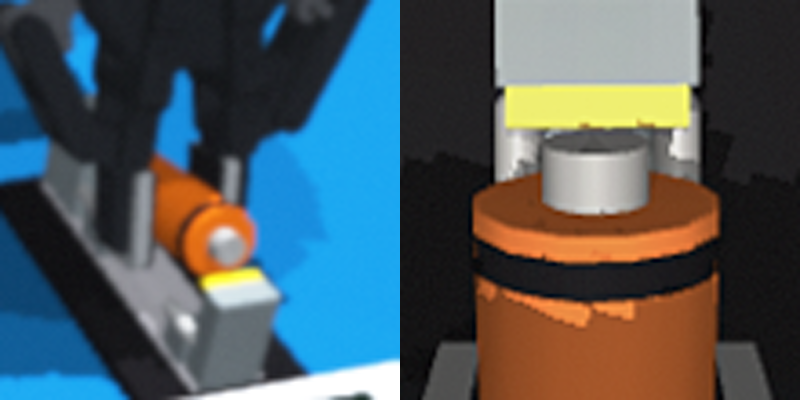

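```bash
cat > gap.py <<'E'
import pickle,sys
from h import *;from plan import *
n,rl,rp=sys.argv[1],float(sys.argv[2]),float(sys.argv[3])
c,s=pickle.load(open(n+'.pkl','rb'));R=s['eef_rot'];p=s['eef_pos'];cen=p+3*R[:,2]+E*R[:,0]
v=cen+38.5*R[:,0]+5.5*R[:,2]
f=lambda r,z:(cast(c,(319,190+r*.275-.4),z)-SEAT)@U()
print('lip',f(rl,46.5),'post corner seen',f(rp,v[2]),'post corner kin',(v-SEAT)@U(),'z',v[2])
E
python3 gap.py w8 127 131
```

```text
lip 34.13348271629019 post corner seen 33.60697425340917 post corner kin 34.13270129039969 z 49.922327303028844
```

```bash
python3 step.py -37.2,36.6,14 -37.6,36.6,12 -37.7,36.6,10 -37.7,36.6,8
```

```text
{'Px': -35.94, 'Py': -0.53, 'Pz': 36.83, 'th': 15.05, 'yaw': 17.5}
-37.2,36.6,14 [-1.02, -0.29, -0.79] [-0.0055, 0.0175, 0.0001]
-37.6,36.6,12 [-0.04, -0.01, -1.07] [-0.0105, 0.0333, -0.0]
-37.7,36.6,10 [0.21, 0.07, -1.08] [-0.0105, 0.0333, 0.0]
-37.7,36.6,8 [0.27, 0.08, -1.09] [-0.0105, 0.0333, -0.0]
```

>>> {"name": "apply_moves", "arguments": {"commands": [{"translation": [-1.4, -0.4, -0.4], "rot": [-0.0055, 0.0175, 0], "gripper": 0}, {"translation": [0, 0, 0], "rot": [0, 0, 0], "gripper": 0}, {"translation": [0, 0, 0], "rot": [0, 0, 0], "gripper": 0}]}}

```text
t: 14.25
eef_pos: [563.4, 168.7, 47.7]
eef_rot: [[0.925, 0.301, 0.231], [0.292, -0.954, 0.073], [0.242, 0.0, -0.97]]
ft_force: [8.3, 1.9, -1.7]
gripper_width: 24.4
```

```bash
python3 look.py w9;python3 look2.py a8; python3 step.py -37.6,36.7,12 -37.7,36.6,10 -37.7,36.6,8
```

```text
14.25 [563.43225865 168.68661672  47.67935277] [[ 9.25359800e-01  3.00641088e-01  2.30920281e-01]
 [ 2.91697935e-01 -9.53737352e-01  7.27830926e-02]
 [ 2.42118885e-01  8.42105412e-06 -9.70246590e-01]] [ 8.30612158  1.94567516 -1.73521207] [ 13.77191836  -4.02707049 114.03786362   1.08624247  56.01074459
  85.77889875] 24.361155159152258
{'Px': -37.51, 'Py': -0.54, 'Pz': 36.98, 'th': 14.01, 'yaw': 17.49} 14.3 [ 7.06  1.14 -1.66] Fx 7.08
{'Px': -37.52, 'Py': -0.52, 'Pz': 36.99, 'th': 14.01, 'yaw': 17.49}
-37.6,36.7,12 [0.25, 0.11, -1.37] [-0.0106, 0.0335, 0.0001]
-37.7,36.6,10 [0.21, 0.07, -1.18] [-0.0105, 0.0333, 0.0]
-37.7,36.6,8 [0.27, 0.08, -1.09] [-0.0105, 0.0333, -0.0]
```

View pics/a8.png

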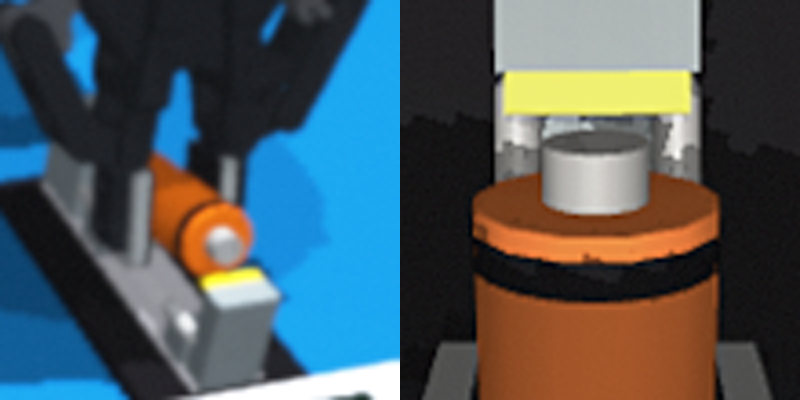

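>>> {"name": "apply_moves", "arguments": {"commands": [{"translation": [0.25, 0.1, -1.4], "rot": [-0.0106, 0.0335, 0], "gripper": 0}, {"translation": [0.2, 0.05, -1.2], "rot": [-0.0105, 0.0333, 0], "gripper": 0}, {"translation": [0.25, 0.1, -1.1], "rot": [-0.0105, 0.0333, 0], "gripper": 0}, {"translation": [0, 0, 0], "rot": [0, 0, 0], "gripper": 0}, {"translation": [0, 0, 0], "rot": [0, 0, 0], "gripper": 0}]}}

```text
t: 15.02
eef_pos: [564.3, 169.0, 44.1]
eef_rot: [[0.944, 0.301, 0.133], [0.298, -0.954, 0.042], [0.139, 0.0, -0.99]]
ft_force: [8.0, 1.5, 1.1]
gripper_width: 24.5
```

```bash
python3 look.py w10;python3 look2.py a9; python3 step.py -37.7,36.6,6 -37.7,36.6,4 -37.7,36.5,2  -37.7,36.4,0.5
```

```text
15.025 [564.34401952 168.98866762  44.11222058] [[ 9.44433889e-01  3.00610037e-01  1.32959523e-01]
 [ 2.97683132e-01 -9.53747137e-01  4.18467511e-02]
 [ 1.39389318e-01  5.83175759e-05 -9.90237656e-01]] [8.03901611 1.46636389 1.13048507] [ 13.96704718  -0.51620808 110.458048     0.5524341   62.06153207
  86.24784976] 24.49702265556337
{'Px': -37.56, 'Py': -0.49, 'Pz': 36.65, 'th': 8.01, 'yaw': 17.5} 15.075 [6.74 1.19 0.91] Fx 6.79
{'Px': -37.59, 'Py': -0.51, 'Pz': 36.65, 'th': 8.02, 'yaw': 17.49}
-37.7,36.6,6 [0.12, 0.05, -1.16] [-0.0105, 0.0336, 0.0001]
-37.7,36.6,4 [0.19, 0.06, -1.11] [-0.0105, 0.0333, -0.0]
-37.7,36.5,2 [0.16, 0.05, -1.22] [-0.0105, 0.0333, 0.0]
-37.7,36.4,0.5 [0.09, 0.03, -0.94] [-0.0079, 0.025, -0.0]
```

View pics/a9.png

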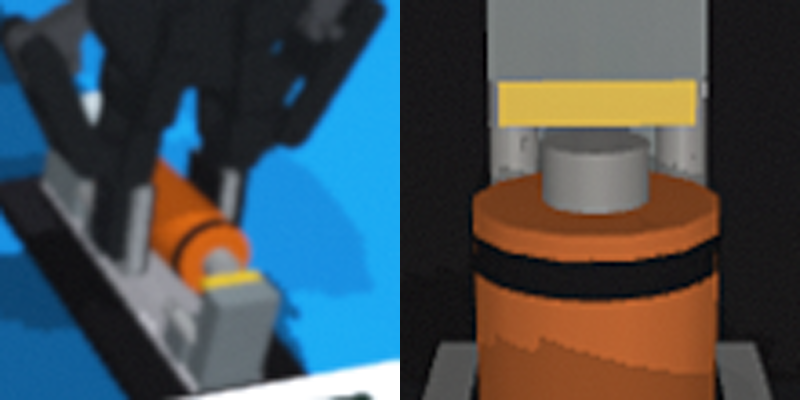

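>>> {"name": "apply_moves", "arguments": {"commands": [{"translation": [0.1, 0.05, -1.15], "rot": [-0.0105, 0.0335, 0], "gripper": 0}, {"translation": [0.15, 0.05, -1.1], "rot": [-0.0105, 0.0333, 0], "gripper": 0}, {"translation": [0, 0, 0], "rot": [0, 0, 0], "gripper": 0}, {"translation": [0, 0, 0], "rot": [0, 0, 0], "gripper": 0}]}}

```text
t: 15.68
eef_pos: [564.6, 169.1, 41.8]
eef_rot: [[0.951, 0.301, 0.067], [0.3, -0.954, 0.021], [0.07, 0.0, -0.998]]
ft_force: [8.9, 1.4, 0.9]
gripper_width: 24.5
```

```bash
python3 look2.py a10; python3 step.py -37.7,36.5,2  -37.7,36.4,0.3
```

```text
{'Px': -37.67, 'Py': -0.5, 'Pz': 36.61, 'th': 4.0, 'yaw': 17.5} 15.675 [8.91 1.42 0.93] Fx 8.92
{'Px': -37.7, 'Py': -0.5, 'Pz': 36.64, 'th': 4.01, 'yaw': 17.49}
-37.7,36.5,2 [0.16, 0.05, -1.26] [-0.0105, 0.0334, 0.0001]
-37.7,36.4,0.3 [0.1, 0.03, -1.05] [-0.0089, 0.0283, -0.0]
```

View pics/a10.png

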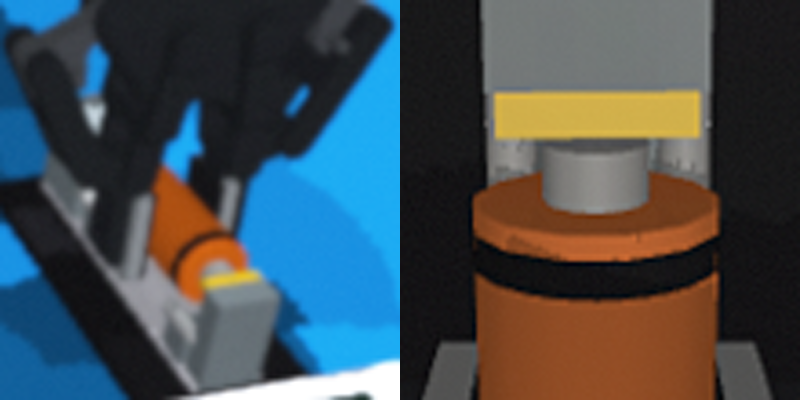

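>>> {"name": "apply_moves", "arguments": {"commands": [{"translation": [0.4, 0.15, -1.25], "rot": [-0.0105, 0.0334, 0], "gripper": 0}, {"translation": [0.1, 0, -1.1], "rot": [-0.0089, 0.0283, 0], "gripper": 0}, {"translation": [0, 0, 0], "rot": [0, 0, 0], "gripper": 0}, {"translation": [0, 0, 0], "rot": [0, 0, 0], "gripper": 0}]}}

```text
t: 16.27
eef_pos: [565.2, 169.3, 39.6]
eef_rot: [[0.954, 0.301, 0.005], [0.301, -0.954, 0.002], [0.005, -0.0, -1.0]]
ft_force: [7.1, 1.6, 2.0]
gripper_width: 24.3
```

```bash
python3 look2.py a11; python3 step.py -36.5,36.2,0 -34.5,36.2,0
```

```text
{'Px': -37.33, 'Py': -0.49, 'Pz': 36.45, 'th': 0.31, 'yaw': 17.5} 16.275 [7.08 1.64 2.02] Fx 7.24
{'Px': -37.35, 'Py': -0.5, 'Pz': 36.51, 'th': 0.32, 'yaw': 17.49}
-36.5,36.2,0 [0.83, 0.27, -0.49] [-0.0017, 0.0053, 0.0001]
-34.5,36.2,0 [1.91, 0.6, 0.0] [0.0, 0.0, 0.0]
```

View pics/a11.png

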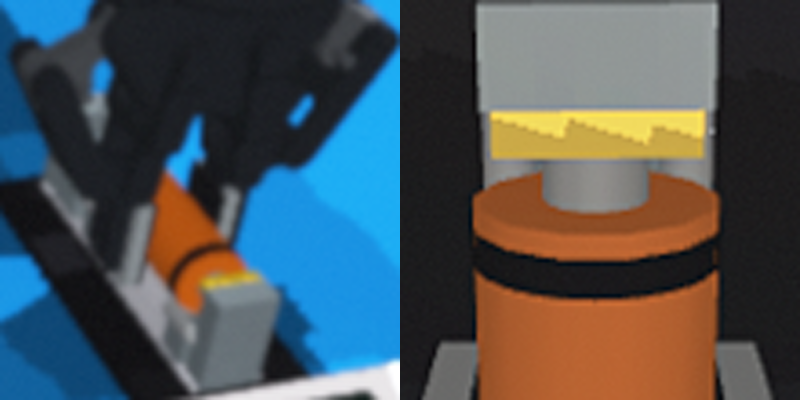

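>>> {"name": "apply_moves", "arguments": {"commands": [{"translation": [0.5, 0.15, -0.3], "rot": [-0.0017, 0.0053, 0], "gripper": 0}, {"translation": [0.7, 0.2, 0], "rot": [0, 0, 0], "gripper": 0}, {"translation": [0.7, 0.2, 0], "rot": [0, 0, 0], "gripper": 0}, {"translation": [0.7, 0.2, 0], "rot": [0, 0, 0], "gripper": 0}, {"translation": [0, 0, 0], "rot": [0, 0, 0], "gripper": 0}, {"translation": [0, 0, 0], "rot": [0, 0, 0], "gripper": 0}]}}

```text
t: 17.12
eef_pos: [567.5, 170.0, 39.3]
eef_rot: [[0.954, 0.301, -0.001], [0.301, -0.954, -0.0], [-0.001, -0.0, -1.0]]
ft_force: [5.3, 0.9, 2.6]
gripper_width: 24.2
```

```bash
python3 look2.py a12
```

```text
{'Px': -34.89, 'Py': -0.53, 'Pz': 36.35, 'th': -0.03, 'yaw': 17.49} 17.125 [5.33 0.94 2.62] Fx 5.37
```

View pics/a12.png

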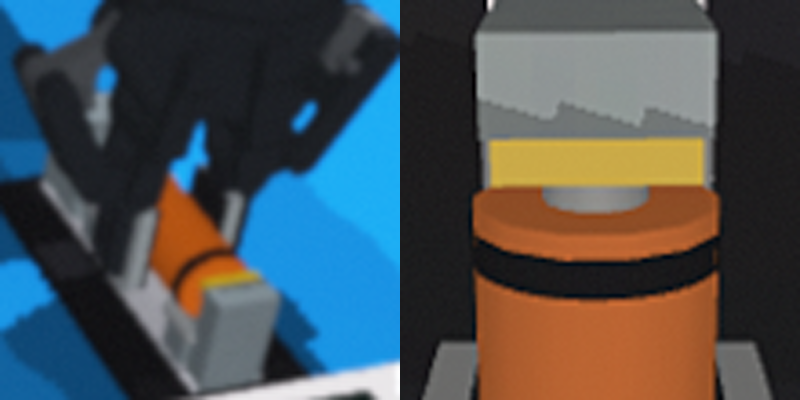

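>>> {"name": "apply_moves", "arguments": {"commands": [{"translation": [0, 0, 0], "rot": [0, 0, 0], "gripper": 0.3}, {"translation": [0, 0, 0], "rot": [0, 0, 0], "gripper": 0.34}, {"translation": [0, 0, 0], "rot": [0, 0, 0], "gripper": 0.38}, {"translation": [0, 0, 0], "rot": [0, 0, 0], "gripper": 0.45}, {"translation": [0, 0, 0], "rot": [0, 0, 0], "gripper": 0.55}, {"translation": [0, 0, 0], "rot": [0, 0, 0], "gripper": 0.6}, {"translation": [0, 0, 0], "rot": [0, 0, 0], "gripper": 0.6}]}}

```text
t: 18.1
eef_pos: [567.0, 169.8, 38.7]
eef_rot: [[0.954, 0.301, -0.002], [0.301, -0.954, -0.001], [-0.002, -0.0, -1.0]]
ft_force: [1.6, 0.3, 0.1]
gripper_width: 50.9
```

```bash
python3 look2.py a13
```

```text
{'Px': -35.49, 'Py': -0.5, 'Pz': 35.75, 'th': -0.13, 'yaw': 17.49} 18.1 [1.55 0.33 0.1 ] Fx 1.58
```

View pics/a13.png

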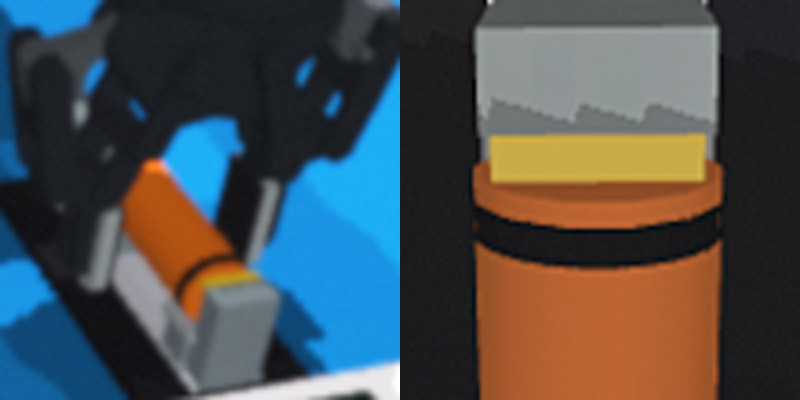

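>>> {"name": "apply_moves", "arguments": {"commands": [{"translation": [0, 0, 4], "rot": [0, 0, 0], "gripper": 0.6}, {"translation": [0, 0, 10], "rot": [0, 0, 0], "gripper": 0.7}, {"translation": [0, 0, 15], "rot": [0, 0, 0], "gripper": 0.8}, {"translation": [0, 0, 20], "rot": [0, 0, 0], "gripper": 1}, {"translation": [0, 0, 25], "rot": [0, 0, 0], "gripper": 1}, {"translation": [0, 0, 30], "rot": [0, 0, 0], "gripper": 1}, {"translation": [0, 0, 20], "rot": [0, 0, 0], "gripper": 1}, {"translation": [0, 0, 0], "rot": [0, 0, 0], "gripper": 1}, {"translation": [0, 0, 0], "rot": [0, 0, 0], "gripper": 1}]}}

```text
t: 19.32
eef_pos: [566.7, 169.7, 161.9]
eef_rot: [[0.954, 0.301, -0.003], [0.301, -0.954, -0.001], [-0.003, -0.0, -1.0]]
ft_force: [0.2, 0.4, -0.3]
gripper_width: 85.3
```

```bash
python3 look.py w20
python3 - <<'E'
from station import *;import cv2
cv2.imwrite('pics/s20.png',cv2.cvtColor(snapshot('scene'),cv2.COLOR_RGB2BGR)[200:380,100:560])
E
```

```text
19.325 [566.67000882 169.74650789 161.8553825 ] [[ 9.53740910e-01  3.00614071e-01 -3.07515250e-03]
 [ 3.00613141e-01 -9.53745849e-01 -7.71472787e-04]
 [-3.16482951e-03 -1.88646093e-04 -9.99994974e-01]] [ 0.22891705  0.44179926 -0.30662438] [ 1.42048303e+01 -1.35859871e+00  9.94232126e+01  3.88943689e-04
  8.21170392e+01  8.67102696e+01] 85.31677396940317
```

View pics/w20.png

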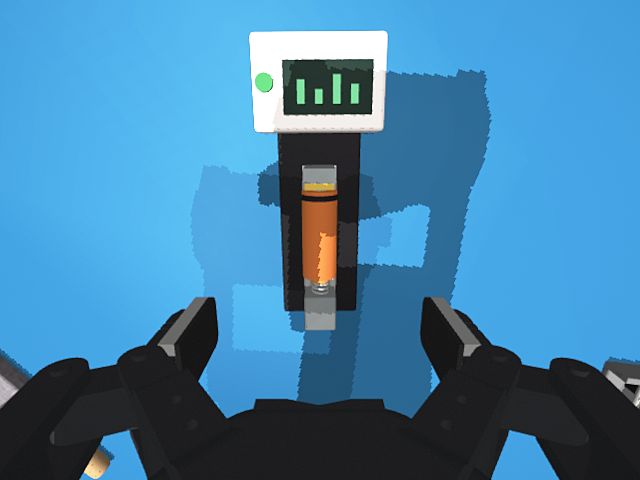

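View pics/s20.png

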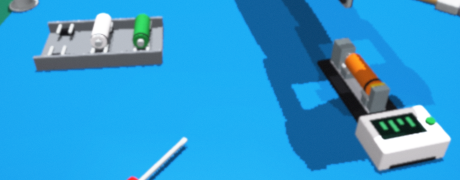

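Run:
```python
import cv2
t=cv2.imread('pics/w20.png')
cv2.imwrite('pics/w20z.png',cv2.resize(t[160:335,280:365],None,fx=4,fy=3.4,interpolation=cv2.INTER_CUBIC))
```

```text
(no output)
```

View pics/w20z.png

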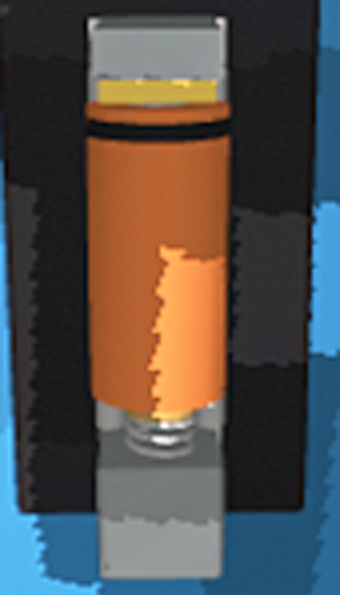

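Run:
```python
import pickle
from h import *;from plan import *
c,s=pickle.load(open('w20.pkl','rb'))
for n,p,z in(('lip',(319,160+104/3.4-.4),46.5),('flat rim top',(319,160+410/3.4-.4),49),('blk far top',(319,160+25/3.4-.4),46.5)):
    q=cast(c,p,z)-SEAT;print(n,q@U())
from station import job_done
print(job_done())
```

```text
lip 33.789007349973765
flat rim top -31.3915922895541
blk far top 49.342563047512655
the job is handed in; nothing more can be done
None
```

I loaded the orange cell into the tester and handed the job in after about 19 s of the 72 s allowed. No verdict comes back, so what follows is from my own checks.

**What I did:** I gripped the cell at its middle and lifted it out of the rack. I tilted its post up 26° and pressed the flat end on the spring. Then I rolled the post down about 1–2 mm clear of the lip, eased it under, and opened the fingers so the spring pushed it home. Forces along the bay peaked at about 9 N, close to the 9.6 N at the spring's stop. I saw no sign of ramming the stop or touching the lip.

**Last checks:**
- **Position:** the wrist camera shows the cell straight in the bay, with its post hidden under the lip. It measured 65.2 mm from lip edge to flat end against 66.5 mm nominal, which is within camera error.
- **Level:** it looks level on its rods, but I only judged that by eye.
- **Rack and robot:** the white and green cells are still in the rack. The gripper is open, about 120 mm above the tester, and reads no contact force.

**Disagreements:** the top and wrist cameras differed by about 2–3 mm on where the lip is, so I went by the wrist camera and the spring force. Single force readings scattered by about 1 N.

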